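Check a distillate tube for haze in the lamp viewer

TASK

With the viewer's shutter still shut, take the capped amber sample tube out of the beaker and stand it upright in the viewer's black cup, down on the cup's floor, and let go of it. Then slide the spring-loaded shutter by its black tab to the long middle mark (half of its travel, so that its edge stands behind the tube) without ever running it right open, and finish with the fingers still holding it there against the spring. Keep the tube from falling over, and leave the beaker and the other loose things standing about where they are.

Things in the scene. Friction and masses are not known exactly. Their poses are not given: they have to be found in the camera images.
- tube: Capped sample tube, amber glass with a black ribbed screw cap, 18 mm diameter all along (cap too), 180 mm long, about 45 g, balanced at mid-length. Origin: lowest point of its rounded foot, on its axis; z runs along it to the cap. It starts leaning in the beaker, 29 degrees (0.51 rad) from vertical, touching the rim 103 mm along from the foot, so that some 75 mm stand out.
- beaker: Low glass beaker with a little pale liquid in it (no effect), 72 mm outside diameter, 93 mm high, standing loose on the bench and holding the tube. Origin at the centre of its underside, z up. The tube leans over the beaker's own +x side, roughly towards the robot's right.
- viewer: Haze viewer, fixed: white lamp house (x 0 to 86, y -78 to 78, roof z 140 mm) on a grey base 180 x 164 mm, black tube cup before its window. Origin on the bench under the base's centre; -x is its front (turned 0.1 to 0.55 rad towards the robot), z up. Cup axis at x -58, y -22. Spring barrel on the roof at x 12, y 27 to 77, top z 156. Of 5 lines on the roof the long middle one is half travel.
- cup_floor (a point): Centre of the floor inside the black tube cup, 18 mm above the bench; the tube's foot rests here when fully in. Axes as the viewer's. The cup has a 21 mm bore, is 46 mm deep inside, and its mouth, flared to 29 mm, is 64 mm above the bench.
- shutter (a joint): Travel of the shutter in m: 0 shut (as at the start, held so by its spring), 0.022 half, 0.044 right open. It opens along the viewer's +y axis. The spring drives it back with about 3 N when shut, 8 N at half and 13 N when open; let go, it snaps shut.
- tab_foot (a point): Black ribbed finger tab of the shutter: an upright fin 28 mm long (viewer's x), 12 mm thick (viewer's y, the sliding direction), 29 mm tall, over the lamp house roof. The point is the centre of its underside, 143 mm above the bench; top at 172 mm; axes as the viewer's. In the viewer's frame it stands at x 40, y -22 mm when shut and y 0 at half. Free for 25 mm beside it.
- dropper: Bystander: small brown dropper bottle, 33 mm diameter, 102 mm tall, loose, behind and left of the beaker. Origin at the centre of its underside.
- stopper: Bystander: black rubber stopper, 32 mm diameter, 28 mm tall, loose, right of the viewer. Origin at the centre of its underside.
- weight: Bystander: small knobbed brass check weight, 23 mm diameter, 41 mm tall, loose, right of the beaker. Origin at the centre of its underside.
- rv_white_1: Fixed white evaporator standing between beaker and viewer: round heating bath 350 mm high with two control towers left of it, glassware above. Origin on the bench; it reaches about 180 mm from there towards the robot (only 50 mm high in the front 40 mm of the bath side), 190 mm left and 250 mm right. Carry things past in front of it, within 0.45 m of the robot's axis.

How it is judged:
On the way:
1. the tube stands upright in the cup, foot on its floor, let go, and the shutter is still shut (horizontal distance between tube and cup_floor below 0.006 m and z of tube in the frame of cup_floor below 0.005 m and angle between tube's own z axis and vertical below 0.12 rad and contact force between tube and the fingers below 0.05 N and value of joint shutter below 0.004 m), for 0.2 s.
At the end, for the whole second after the job is handed in: The fingers hold the shutter's tab (at least 4 N on it) with the shutter at rest at half travel, 22 mm within 5 mm; the tube stands untouched in the cup, its foot within 5 mm of the cup's floor, upright within 7 degrees; the beaker stands upright (value of joint shutter between 0.017 and 0.027 m and velocity of joint shutter between -0.005 and 0.005 m/s and contact force between the fingers and shutter above 4 N and horizontal distance between tube and cup_floor below 0.006 m and z of tube in the frame of cup_floor below 0.005 m and angle between tube's own z axis and vertical below 0.12 rad and contact force between tube and the arm below 0.05 N and contact force between tube and the fingers below 0.05 N and angle between beaker's own z axis and vertical below 0.1 rad); the arm keeps its last pose, push and grip.
It fails at once if the shutter is run right open (past 40 of its 44 mm) (value of joint shutter above 0.04 m).
It fails at once if the tube falls over (angle between tube's own z axis and vertical above 1.1 rad).
It fails at once if the beaker is tipped or carried off (angle between beaker's own z axis and vertical above 0.5 rad or distance of beaker from where it was at the start of the episode above 0.08 m).
It fails at once if a bystander is knocked away (distance of any of weight, dropper, stopper from where it was at the start of the episode above 0.03 m).
It also fails if it takes over 56 s, if anything falls off the work surface, if the arm or the gripper's body presses on something with over 40 N, if the wrist force passes 120 N, or if a joint passes its speed limit or range.

ROBOT

A 6-joint arm with a two-finger parallel gripper is mounted at the origin on a cart in front of the work surface, level with it; the furniture and walls round the work are solid. World frame = base frame: x ahead of the robot, y to its left, z up, the work surface at z = 0. Lengths are in m, angles in rad, forces in N, time in s.
With the tool pointing down it reaches from about 0.25 to 0.8 m from the base axis. Payload 3.9 kg.
Tool frame: the origin (TCP) lies midway between the tips of the shut fingers; the grasp point (between the pads) lies 19 mm behind it; z points along the fingers, y is the line along which they close (so a half turn about z gives the same grasp; the last joint's range is limited). The gripper opens to 85 mm and grips with 20 to 120 N. Pads are 22 mm wide; open, the fingers measure 114 mm over their backs; the gripper's body (76 mm by 85 mm) begins 54 mm behind the grasp point. The pads swing forward as they close: fully open they stand 13 mm farther back than shut.
Start: joints at [1.298, 0.26, -0.138, 1.173, 0, 1.571], TCP at [0.141, 0.506, 0.231] pointing down, gripper open.
Joint ranges: [-2.78, 2.78], [-0.83, 1.72], [-1.28, 1.37], [-1.9, 2.12], [-1.57, 1.48], [-3.14, 3.14]. Speed limits (rad/s): [2.57, 2.57, 3.14, 3.14, 3.14, 3.14].

INTERFACE

Orientations are given as a rotation vector (axis times angle).
In Python, from bench import move_pose, move_l, move_joints, ungrasp, clamp, pause, solve_ik, read_state, read_camera, IKError, finish_job gives the robot as it stands. The module is installed in compiled form; this text tells all that it offers. Calls block until the motion is done:
- move_pose(position, orientation): joint-space move of the TCP to a pose.
- move_l(position, frame=None, max_speed=0.15, stop_force=None): straight line of the TCP; frame=None keeps the orientation; max_speed is the mean speed in m/s. With stop_force (N) it stops when the force on the tool has changed by that much, and returns True; else False.
- move_joints(angles): joint-space move.
- ungrasp() and clamp(): open the fingers fully, or close them until they stop; the grip force is fixed at half the most.
- pause(seconds).
- solve_ik(position, orientation): joint angles nearest the present ones, or None.
- read_state(): the state.
- read_camera(name): name is "side" or "top"; returns a dict with "frame" (400x640x3 uint8, blue, green, red), "depth" (400x640 float32, m along the optical axis (not along the pixel's ray), 0 where there is no reading), "fov_y" (degrees; the focal length in pixels is half the picture's height over the tangent of half this angle, whatever the lens; pixels are square), "cx", "cy" (the principal point, pixels), "D" ([k1, k2, p1, p2, k3] as OpenCV has them; the pictures are not rectified), "world_to_cam" (4x4, takes a point from world to camera coordinates). Camera axes: x right, y down, z forward; pixel columns grow to the right and rows downward; lengths in m; the calibration is good to about 2 mm. A picture is of the moment at which its call begins.
A pose or a line that the arm cannot do raises IKError and nothing moves.
- finish_job(): hands the job in; it is judged then, once.
The state is a dict: "time": time; "qpos": joint angles; "joint_vel": joint speeds; "joint_torque": joint torques, N m; "ee_pos": TCP position; "ee_rot": TCP orientation; "ft_force": force on the tool from outside, world axes, zero at the start; "moment": the same for the moment, N m; "finger_gap": opening from 0.0 (shut) to 1.0 (fully open); "finger_force": force on a finger pad.
Only numpy, scipy, OpenCV 4.12 (cv2) and the standard library are available. Lean on these libraries where they do the work, as an engineer would, in place of code of your own. Each camera call takes 0.05 s, during which the arm holds its last target. There are 200 camera calls.

## Working session

There is one attempt and no reset: what is moved stays moved. The work goes in short steps, each a Python script; the robot and the scene stay as the last script left them, time stands still between calls to the robot, and variables do not carry over. Pictures are saved under pics/ and viewed, at most 10 in all, crops included, and the job is handed in when it is done.

```bash
mkdir -p pics; ls; cat > h.py <<'E'
import numpy as np, cv2
from bench import *
from scipy.spatial.transform import Rotation as R
def cam(n):
    c=read_camera(n); f=200/np.tan(np.radians(c["fov_y"])/2)
    c["K"]=np.array([[f,0,c["cx"]],[0,f,c["cy"]],[0,0,1]]); c["D"]=np.array(c["D"],float); return c
def rays(c,uv):
    p=cv2.undistortPoints(np.array(uv,float).reshape(-1,1,2),c["K"],c["D"]).reshape(-1,2)
    T=np.linalg.inv(c["world_to_cam"]); d=np.c_[p,np.ones(len(p))]@T[:3,:3].T
    return T[:3,3],d
def onz(c,uv,z):
    o,d=rays(c,uv); return o+d*((z-o[2])/d[:,2])[:,None]
def cloud(c):
    v,u=np.mgrid[0:400,0:640]; o,d=rays(c,np.c_[u.ravel(),v.ravel()])
    return (o+d*c["depth"].reshape(-1,1)).reshape(400,640,3)
def proj(c,P):
    W=np.array(c["world_to_cam"]); return cv2.projectPoints(np.array(P,float).reshape(-1,1,3),cv2.Rodrigues(W[:3,:3])[0],W[:3,3],c["K"],c["D"])[0].reshape(-1,2)
E
python3 - <<'E'
from h import *
import pickle
d={}
for n in("side","top"):
    c=cam(n);d[n]=c;cv2.imwrite(f"pics/{n}0.png",c["frame"]);T=np.linalg.inv(c["world_to_cam"]);print(n,c["fov_y"],T[:3,3],T[:3,2])
pickle.dump(d,open("c0.pkl","wb"));print(read_state())
E
```

```text
pics
side 54.8668194409655 [ 0.3289709  -0.88610294  0.71778448] [ 0.19828007  0.80860953 -0.55392747]
top 43.005945029071825 [0.15741104 0.05522971 1.84464624] [ 0.221424   -0.01690146 -0.97503115]
{'time': 0.1, 'qpos': array([ 1.29800730e+00,  2.60605269e-01, -1.39259906e-01,  1.17268943e+00,
       -1.95488738e-05,  1.57079687e+00]), 'joint_vel': array([-7.30776365e-04, -2.26242679e-03,  1.96885329e-03,  5.88340135e-04,
       -1.60032324e-03, -8.63712742e-05]), 'joint_torque': array([-5.82132125e-04, -4.06506050e+01,  2.54528350e+01,  1.00656878e-02,
       -1.19798665e-04, -4.30635069e-06]), 'ee_pos': array([0.14128415, 0.50499026, 0.23054747]), 'ee_rot': array([-4.27139423e-01, -3.11219671e+00,  2.74022616e-03]), 'ft_force': array([ 0.53319871,  0.51239295, -0.52479058]), 'moment': array([ 0.01596779, -0.02837791,  0.05984146]), 'finger_force': 0.0, 'finger_gap': 1.0013633029989508}
```

View pics/side0.png

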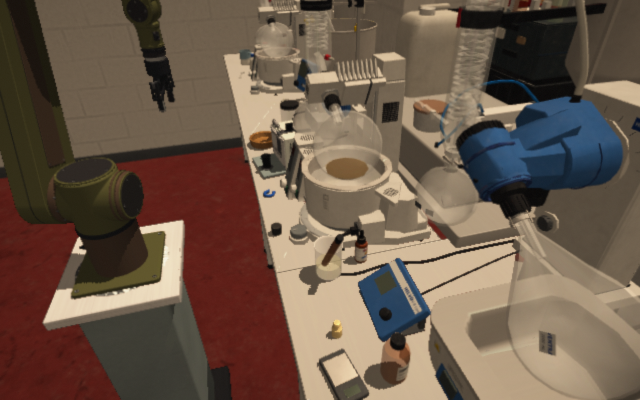

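View pics/top0.png

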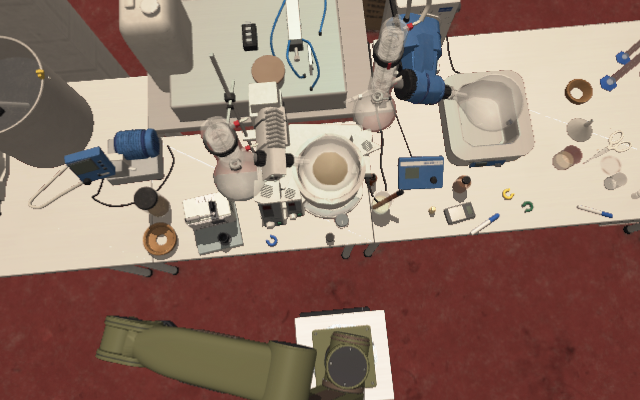

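The side view shows the beaker with the leaning tube at (328,258), the weight at (337,328), and the viewer far off at about (270,160). In the top view the beaker is at (383,205) and the viewer at (212,220).

```bash
python3 - <<'E'
import pickle,cv2,numpy as np
from h import cloud
d=pickle.load(open("c0.pkl","rb"));t=d["top"]["frame"];s=d["side"]["frame"]
z=lambda im,x,y,w,h,k:cv2.resize(im[y:y+h,x:x+w],None,fx=k,fy=k,interpolation=cv2.INTER_CUBIC)
a=z(t,175,185,80,75,5);b=z(t,350,165,80,75,5)
e=z(s,300,215,80,75,5);f=z(s,245,120,80,75,5)
cv2.imwrite("pics/crop1.png",np.vstack([np.hstack([a,b]),np.hstack([f,e])])[:600*2])
im=cv2.imread("pics/crop1.png");cv2.imwrite("pics/crop_top.png",im[:375]);cv2.imwrite("pics/crop_side.png",im[375:])
C=cloud(d["top"])
for (u,v) in [(200,205),(215,212),(212,225),(224,238),(205,240),(383,205),(400,192),(330,238),(395,220)]: print(u,v,C[v,u].round(3))
E
```

```text
200 205 [0.553 0.446 0.142]
215 212 [0.524 0.396 0.145]
212 225 [0.496 0.425 0.06 ]
224 238 [0.452 0.393 0.016]
205 240 [0.451 0.461 0.018]
383 205 [ 0.518 -0.193  0.033]
400 192 [ 0.531 -0.238  0.165]
330 238 [0.415 0.01  0.03 ]
395 220 [ 0.466 -0.237 -0.012]
```

View pics/crop_top.png

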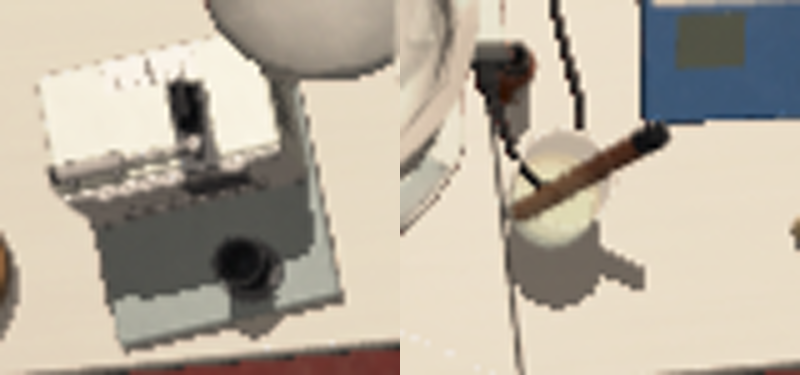

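View pics/crop_side.png

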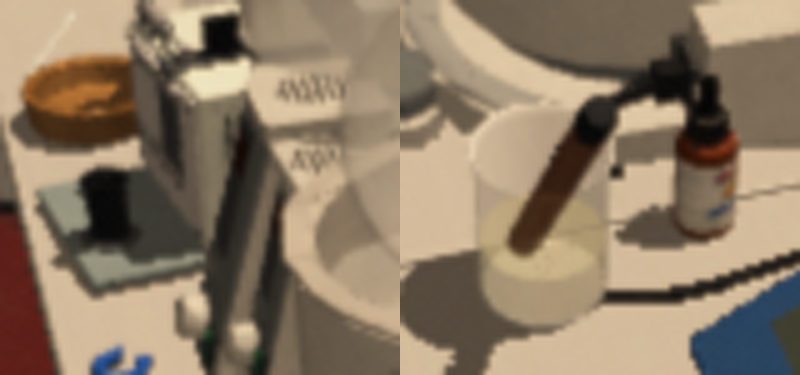

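The crops show the cup mouth at about (243,262) and the tab at (187,105) in the viewer crop. The tube runs from foot (518,212) to cap (655,135) from above, and from foot (522,245) to cap (597,108) from the side. I'll fit both poses from these points.

```bash
cat > fit.py <<'E'
from h import *
import pickle
from scipy.optimize import least_squares
d=pickle.load(open("c0.pkl","rb"));T,S=d["top"],d["side"]
def px(p,ox,oy,sx): return [(p[0]-sx+.5)/5-.5+ox,(p[1]+.5)/5-.5+oy]
ob=[(T,(-58,-22,64),px((244,262),175,185,0),1),(T,(40,-22,172),px((186,103),175,185,0),1),
(T,(-90,82,18),px((127,350),175,185,0),1),(T,(-90,-82,18),px((343,298),175,185,0),1),
(T,(86,78,140),px((38,80),175,185,0),1),
(S,(-58,-22,64),px((105,176),245,120,0),1),(S,(-90,-82,18),px((97,288),245,120,0),1),(S,(-90,82,18),px((40,195),245,120,0),1),(S,(40,-22,172),px((222,18),245,120,0),1)]
def V(q,p): return np.r_[q[:2],0]+R.from_euler("z",q[2]).apply(np.array(p)/1000)
def res(q): return np.concatenate([(proj(c,V(q,p))[0]-np.array(u))*w for c,p,u,w in ob])
r=least_squares(res,[.53,.42,-.25],loss="soft_l1");print("viewer",r.x);print(res(r.x).reshape(-1,2).round(1).tolist())
print("cup",V(r.x,(-58,-22,18)),"tab",V(r.x,(40,-22,143)))
tb=[(T,180,px((654,136),350,165,400)),(T,3,px((519,211),350,165,400)),(S,180,px((597,106),300,215,400)),(S,3,px((522,246),300,215,400))]
def L(q,s): t=.51; return q[:3]+s/1000*np.array([np.sin(t)*np.cos(q[3]),np.sin(t)*np.sin(q[3]),np.cos(t)])
def rt(q): return np.concatenate([proj(c,L(q,s))[0]-u for c,s,u in tb])
r2=least_squares(rt,[.52,-.18,.01,-1.2]);print("tube",r2.x,rt(r2.x).round(1),"cap",L(r2.x,180))
# beaker bottom and top centre checks
print("beaker rim from tube:",L(r2.x,103))
np.savez("fit.npz",v=r.x,t=r2.x)
def seg(c,n,box,zlo,zhi):
    C=cloud(c);x0,y0,x1,y1=box;P=C[y0:y1,x0:x1].reshape(-1,3);F=c["frame"][y0:y1,x0:x1].reshape(-1,3).max(1)
    m=(F<70)&(P[:,2]>zlo)&(P[:,2]<zhi);print(n,m.sum(),P[m].mean(0).round(4),P[m].min(0).round(3),P[m].max(0).round(3))
seg(T,"tab",(200,195,225,220),.16,.185);seg(T,"cup",(210,225,240,250),.055,.075)
seg(S,"cupS",(255,145,275,172),.02,.09)
B=cloud(T)[165:240,120:300].reshape(-1,3)
# flask overhang near viewer tab
tab=V(r.x,(40,0,143));A=cloud(T).reshape(-1,3);m=(np.hypot(*(A-tab)[:,:2].T)<.2)&(A[:,2]>.19);Q=A[m];k=np.argsort(np.hypot(*(Q-tab)[:,:2].T))[:400:40]
print(Q[k].round(3).tolist())
E
python3 fit.py
```

```text
viewer [0.5025934  0.41573775 0.15804445]
[[0.3, -0.2], [-0.2, -1.0], [-0.3, -0.3], [1.0, -1.1], [0.2, -0.1], [-0.3, 0.6], [-0.9, -1.5], [-1.9, -2.1], [-0.5, -0.2]]
cup [0.44877878 0.38488347 0.018     ] tab [0.5455574  0.40030743 0.143     ]
tube [ 0.51929792 -0.15664648  0.00186296 -1.39756412] [ 0.8 -0.5 -0.8  0.2  0.1  0.8 -0.3 -0.8] cap [ 0.53444414 -0.24320319  0.15895697]
beaker rim from tube: [ 0.52796492 -0.20617616  0.09175565]
tab 26 [0.5432 0.4023 0.1722] [0.532 0.396 0.162] [0.554 0.409 0.18 ]
cup 54 [0.4505 0.3906 0.0637] [0.434 0.373 0.056] [0.467 0.406 0.073]
cupS 125 [0.4506 0.3961 0.0449] [0.433 0.363 0.02 ] [0.489 0.568 0.068]
[[0.581, 0.368, 0.218], [0.586, 0.358, 0.247], [0.594, 0.356, 0.257], [0.613, 0.369, 0.252], [0.598, 0.348, 0.262], [0.612, 0.354, 0.277], [0.619, 0.357, 0.264], [0.628, 0.364, 0.256], [0.561, 0.316, 0.253], [0.55, 0.312, 0.228]]
```

```bash
cat >> h.py <<'E'
def rot(z,y):
    z=np.array(z)/np.linalg.norm(z); y=np.array(y)-np.dot(y,z)*z; y/=np.linalg.norm(y)
    return R.from_matrix(np.c_[np.cross(y,z),y,z]).as_rotvec()
def tube():
    q=np.load("fit.npz")["t"];q[2]+=.003;t=.51
    a=np.array([np.sin(t)*np.cos(q[3]),np.sin(t)*np.sin(q[3]),np.cos(t)]);return q[:3],a,np.array([-np.sin(q[3]),np.cos(q[3]),0])
E
python3 - <<'E'
from h import *
f,a,h=tube();s0=.133
q0=read_state()["qpos"]
for sg in(1,-1):
    o=rot(-a,sg*h)
    for s in(s0,s0+.11,s0+.13): 
        q=solve_ik(f+s*a,o);print(sg,s,None if q is None else np.round(q,2))
# waypoints
for p in([.14,.38,.35],[.38,.05,.38],[.33,-.25,.38]):
    for y in([1,0,0],[0,1,0]): 
        q=solve_ik(p,rot([0,0,-1],y));print(p,None if q is None else np.round(q,2))
v=np.load("fit.npz")["v"];e=R.from_euler("z",v[2])
for yy in([0,1,0],[0,-1,0]):
    for p in([.449,.386,.15],[.449,.386,.33]): 
        q=solve_ik(p,rot([0,0,-1],e.apply(yy)));print("cup",None if q is None else np.round(q,2))
    for t in(0,.25,.45):
        q=solve_ik(e.apply([.040,0,.15])+[v[0],v[1],0],rot(e.apply([np.sin(t),0,-np.cos(t)]),e.apply(yy)));print("tab",t,None if q is None else np.round(q,2))
E
```

```text
1 0.133 [-0.59  0.67  0.13  1.4   0.36  0.74]
1 0.243 [-0.65  0.7   0.44  1.7   0.34  0.68]
1 0.263 [-0.66  0.72  0.51  1.76  0.34  0.67]
-1 0.133 [-0.59  0.67  0.13  1.4   0.36 -2.4 ]
-1 0.243 [-0.65  0.7   0.44  1.7   0.34 -2.46]
-1 0.263 [-0.66  0.72  0.51  1.76  0.34 -2.47]
[0.14, 0.38, 0.35] [ 1.22  0.03 -0.11  1.43  0.    2.79]
[0.14, 0.38, 0.35] [ 1.22  0.03 -0.11  1.43  0.    1.22]
[0.38, 0.05, 0.38] [ 0.13 -0.01 -0.07  1.51  0.    1.7 ]
[0.38, 0.05, 0.38] [ 0.13 -0.01 -0.07  1.51  0.    0.13]
[0.33, -0.25, 0.38] [-0.65  0.04 -0.02  1.51  0.    0.92]
[0.33, -0.25, 0.38] [-0.65  0.04 -0.02  1.51  0.   -0.65]
cup [ 0.71  0.42 -0.12  1.03  0.    0.55]
cup [0.71 0.36 0.27 1.47 0.   0.55]
tab 0 [0.66 0.58 0.16 1.15 0.   0.5 ]
tab 0.25 [ 0.72  0.43 -0.14  0.79 -0.13  0.55]
tab 0.45 [ 0.78  0.34 -0.36  0.5  -0.26  0.57]
cup [ 0.71  0.42 -0.12  1.03 -0.   -2.59]
cup [ 0.71  0.36  0.27  1.47 -0.   -2.59]
tab 0 [ 0.66  0.58  0.16  1.15 -0.   -2.64]
tab 0.25 [ 0.72  0.43 -0.14  0.79 -0.13 -2.59]
tab 0.45 [ 0.78  0.34 -0.36  0.5  -0.26 -2.57]
```

```bash
python3 - <<'E'
from h import *
f,a,h=tube();s0=.133;o=rot(-a,h)
T=lambda m:print(m,round(read_state()["time"],2))
move_joints([1.22,.03,-.11,1.43,0,1.22]);T("a")
move_joints([-.65,.04,-.02,1.51,0,.7]);T("b")
move_pose(f+(s0+.10)*a,o);T("c")
move_l(f+s0*a,max_speed=.12);T("d")
for n in("side","top"):
    c=cam(n);F=c["frame"].copy()
    u,v=proj(c,f+.14*a)[0].astype(int);cr=cv2.resize(F[v-40:v+40,u-50:u+50],None,fx=4,fy=4,interpolation=cv2.INTER_CUBIC)
    globals()[n]=cr;print(n,u,v)
cv2.imwrite("pics/pre.png",np.hstack([side,top]));T("e")
E
```

```text
a 0.82
b 3.17
c 4.24
d 5.22
side 335 242
top 394 194
e 5.33
```

View pics/pre.png

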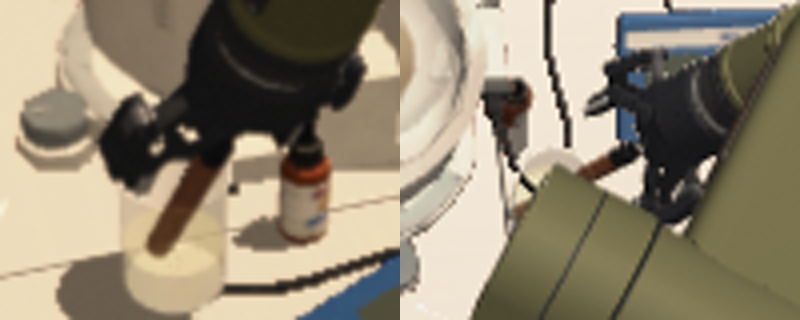

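The open fingers straddle the tube, with its axis pointing into the gripper (side panel about (205,170), top panel about (620,155)). Next I close and pull it out along its axis.

```bash
python3 - <<'E'
from h import *
f,a,h=tube();s0=.133;o=rot(-a,h)
T=lambda m:print(m,round(read_state()["time"],2))
clamp();s=read_state();print(s["finger_gap"],s["finger_force"],s["ft_force"]);T("clamp")
move_l(f+(s0+.13)*a,max_speed=.12);s=read_state();print(s["finger_gap"],s["finger_force"],s["ft_force"]);T("up")
move_joints([-.65,.04,-.02,1.51,0,.7]);T("ret")
v=np.load("fit.npz")["v"]
move_joints([.71,.04,-.02,1.51,0,.55]);T("swing")
e=R.from_euler("z",v[2])
move_pose([.449,.387,.27],rot([0,0,-1],e.apply([0,1,0])));T("over");pause(.3)
out=[]
for n in("side","top"):
    c=cam(n);p=read_state()["ee_pos"]
    u,w=proj(c,p-[0,0,.06])[0].astype(int);print(n,u,w,p)
    np.save(f"over_{n}.npy",c["depth"]);out.append(cv2.resize(c["frame"][w-45:w+45,u-50:u+50],None,fx=4,fy=4,interpolation=cv2.INTER_CUBIC))
cv2.imwrite("pics/over.png",np.hstack(out))
E
```

```text
0.19387334186316896 58.3511620759964 [ 0.76665301 -0.43199133  1.05356529]
clamp 5.96
0.19691518858053036 58.38965892791748 [ 0.00286637  0.40914838 -0.59405256]
up 7.19
ret 8.22
swing 10.1
over 10.96
side 261 117 [0.44881789 0.38687273 0.27122457]
top 214 230 [0.44880798 0.38687876 0.27093337]
```

View pics/over.png

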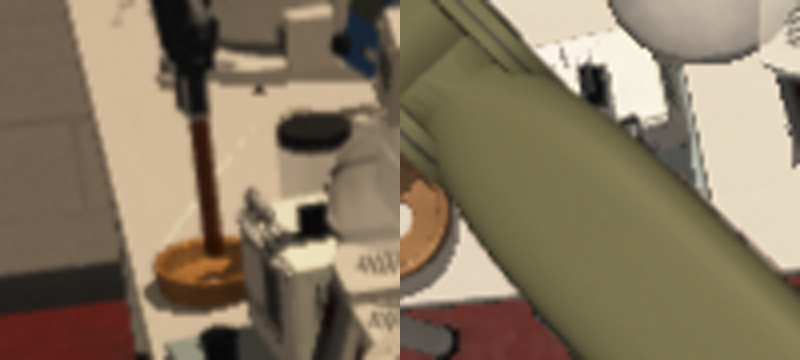

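The tube hangs from the fingers in the side panel: it leaves them at (201,118) and its foot is at (213,253). The cup is below at about (222,335). I'll compare these pixels with the expected projections.

```bash
python3 - <<'E'
from h import *
import pickle
c=pickle.load(open("c0.pkl","rb"))["side"]
p=np.array([.4488,.3869,.271])
g=lambda P:(proj(c,P)[0]-[211,72])*4+1.5
print("finger tip",g(p),"foot",g(p-[0,0,.133]),"+1cm x",g(p-[-.01,0,.133]),"+1cm y",g(p-[0,-.01,.133]), "cup mouth",g([.449,.387,.064]))
# refined: tube centreline columns by colour
D=np.load("over_side.npy")
F=cv2.imread("pics/over.png")[:,:400]
for r in range(125,255,12):
    row=F[r,180:235].astype(int);m=(row[:,2]>row[:,0]+15)&(row.max(1)<120);i=np.where(m)[0]
    if len(i):z=p[2]-(r-118)/ (g(p-[0,0,.133])[1]-g(p)[1])*.133;print(r,180+i.mean().round(1),len(i),g([p[0],p[1],z]).round(1))
E
```

```text
finger tip [194.1247808  115.08993369] foot [210.32829728 260.18697812] +1cm x [221.48595341 258.75016256] +1cm y [208.76212067 255.65177745] cup mouth [218.77560664 334.18468955]
125 199.0 19 [195.  122.5]
137 200.5 18 [196.4 135. ]
149 201.5 18 [197.7 147.5]
161 203.0 19 [199.1 159.8]
173 204.5 18 [200.5 172. ]
185 205.5 18 [201.8 184.1]
197 207.5 18 [203.2 196.1]
209 209.0 17 [204.5 208. ]
221 210.5 18 [205.8 219.8]
233 211.5 18 [207.1 231.4]
245 217.0 35 [208.4 243. ]
```

```bash
python3 - <<'E'
from h import *
move_l([.4468,.388,.205],max_speed=.15);print(read_state()["ft_force"])
r=move_l([.4468,.388,.135],max_speed=.05,stop_force=5)
pause(.2);s=read_state();print(r,s["ee_pos"],s["ft_force"],s["time"])
c=cam("side");cv2.imwrite("pics/ins.png",cv2.resize(c["frame"][100:190,215:315],None,fx=5,fy=5,interpolation=cv2.INTER_CUBIC))
E
```

```text
[ 0.22611117 -0.47646082 -0.73641222]
True [0.4464281  0.38784841 0.14930289] [-0.22320573  0.35575034  4.85772995] 13.1667
```

View pics/ins.png

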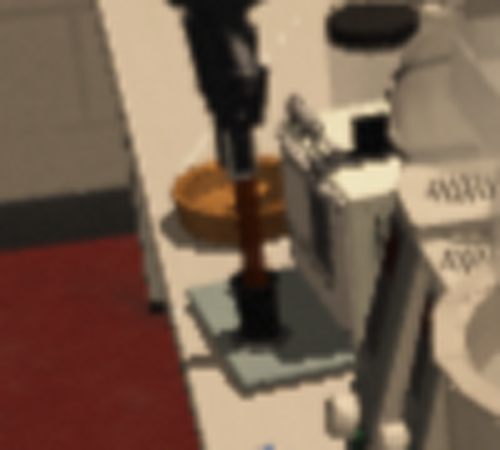

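The tube sits in the cup: in the crop it enters the mouth at (257,280), standing straight. It stopped with the foot at about 16–18 mm and almost no side force. Next I release it, rise and go to the tab.

```bash
cat > tab.py <<'E'
from h import *
e=R.from_euler("z",.158);t=.35
yv=e.apply([0,1,0]);zt=e.apply([np.sin(t),0,-np.cos(t)]);O=rot(zt,yv);P0=np.array([.544,.402,.153])
E
python3 - <<'E'
from tab import *
ungrasp();pause(.3);s=read_state();print(s["finger_gap"],s["ft_force"],s["time"])
p=s["ee_pos"];move_l([p[0],p[1],.29],max_speed=.2);pause(.1)
B=P0+.012*yv
move_pose(B-.09*zt,O);s=read_state();print(s["ee_pos"],s["time"])
r=move_l(B-.03*zt,max_speed=.08,stop_force=6);print(r)
c=cam("side");im=[cv2.resize(c["frame"][90:180,225:325],None,fx=4,fy=4,interpolation=cv2.INTER_CUBIC)]
c=cam("top");im.append(cv2.resize(c["frame"][180:270,165:265],None,fx=4,fy=4,interpolation=cv2.INTER_CUBIC))
cv2.imwrite("pics/tab.png",np.hstack(im));print(read_state()["ft_force"],read_state()["time"])
E
```

```text
1.0008749543531563 [-0.89694386 -0.17800531 -0.09335131] 14.1917
[0.51074222 0.40845918 0.23676342] 15.725
False
[ 0.27537477  0.4822414  -0.5350127 ] 16.725
```

View pics/tab.png

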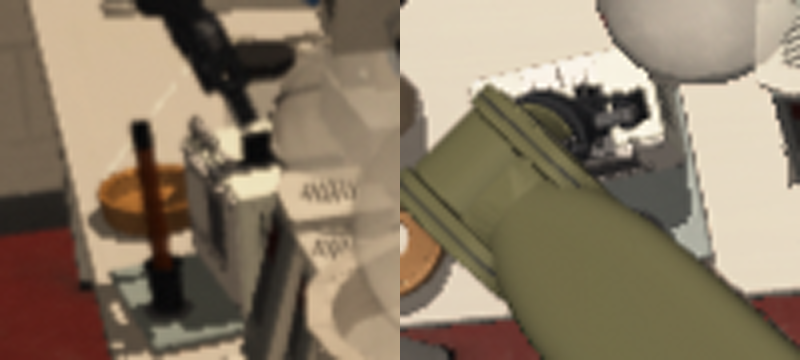

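The tube stands upright in the cup (side panel about (150,210)). The gripper is above the tab, clear of the flask (top panel about (610,120)). I'll go down and clamp.

```bash
python3 - <<'E'
from tab import *
B=P0+.012*yv
def st(m):
    s=read_state();print(m,"t%.2f gap %.3f ff %.1f"%(s["time"],s["finger_gap"],s["finger_force"]),"ft_v",e.inv().apply(s["ft_force"]).round(2),"pos_v",e.inv().apply(s["ee_pos"]-P0).round(4))
st("0");r=move_l(B,max_speed=.06,stop_force=6);pause(.2);st(r)
if not r:
    clamp();pause(.2);st("clamp")
    r=move_l(P0-.012*yv,max_speed=.02,stop_force=8);pause(.2);st(("shut",r))
E
```

```text
0 t16.73 gap 0.997 ff 0.0 ft_v [ 0.35  0.43 -0.54] pos_v [-0.01    0.0123  0.0291]
False t17.57 gap 1.004 ff 0.0 ft_v [0.15 0.56 0.02] pos_v [0.0002 0.0122 0.0005]
clamp t18.44 gap 0.125 ff 60.0 ft_v [-2.38 -4.39  5.05] pos_v [-0.0001  0.0102  0.0003]
('shut', True) t19.38 gap 0.122 ff 59.9 ft_v [0.49 3.91 2.09] pos_v [-0.0003 -0.0005  0.0003]
```

```bash
python3 - <<'E'
from tab import *
def st(m):
    s=read_state();y=e.inv().apply(s["ee_pos"]-P0);print(m,"t%.2f gap %.3f ff %.1f"%(s["time"],s["finger_gap"],s["finger_force"]),"ft_v",e.inv().apply(s["ft_force"]).round(2),"pos_v",y.round(4));return y[1]
move_l(P0+.0235*yv,max_speed=.025);pause(.4);y=st("half")
if abs(y-.0217)>.0012: move_l(P0+(.0235+.0217-y)*yv,max_speed=.02);pause(.4);st("adj")
pause(.5);st("rest")
c=cam("side");im=[cv2.resize(c["frame"][90:180,225:325],None,fx=4,fy=4,interpolation=cv2.INTER_CUBIC)]
im.append(cv2.resize(c["frame"][215:305,280:380],None,fx=4,fy=4,interpolation=cv2.INTER_CUBIC))
cv2.imwrite("pics/end.png",np.hstack(im))
E
```

```text
half t20.96 gap 0.126 ff 60.7 ft_v [-1.88 -6.84  8.84] pos_v [0.     0.0193 0.0003]
adj t21.62 gap 0.122 ff 60.7 ft_v [-2.01 -6.84  9.1 ] pos_v [0.     0.0215 0.0003]
rest t22.12 gap 0.116 ff 60.7 ft_v [-2.93 -7.22  8.32] pos_v [0.     0.0215 0.0003]
```

View pics/end.png

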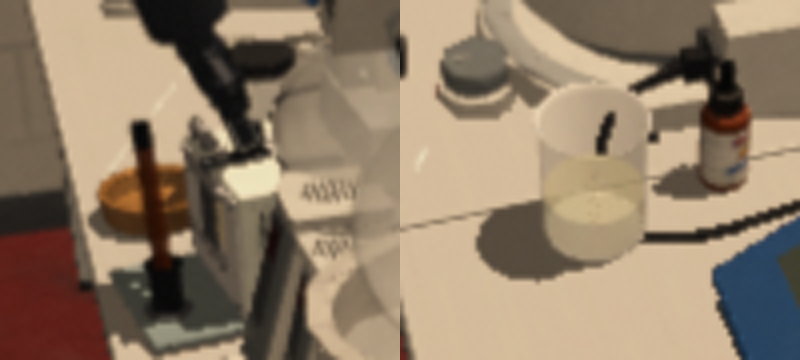

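```bash
python3 - <<'E'
from tab import *
for i in range(6):
    s=read_state();print("t%.2f gap %.4f ff %.1f"%(s["time"],s["finger_gap"],s["finger_force"]),e.inv().apply(s["ft_force"]).round(2),e.inv().apply(s["ee_pos"]-P0).round(4));pause(.4)
E
```

```text
t22.18 gap 0.1216 ff 60.7 [-0.71 -7.53  8.42] [0.0001 0.0215 0.0003]
t22.57 gap 0.1227 ff 60.7 [-2.18 -8.05  8.79] [0.     0.0215 0.0003]
t22.98 gap 0.1207 ff 60.7 [-1.21 -7.56  8.61] [0.     0.0215 0.0003]
t23.38 gap 0.1259 ff 60.7 [-0.48 -7.29  8.65] [0.0001 0.0215 0.0003]
t23.77 gap 0.1248 ff 60.7 [-0.83 -7.6   8.87] [0.     0.0215 0.0003]
t24.18 gap 0.1244 ff 60.7 [-2.15 -6.75  8.08] [0.     0.0215 0.0003]
```

The grip is steady (the gap changes are only noise). The spring pushes back with about 7.5–8 N, as expected at half travel. The end picture shows the tube upright in the cup (150,210) and the beaker standing (right panel, 595,175).

```bash
python3 -c "
from bench import *
print(finish_job())"
```

```text
the job is handed in; nothing more can be done
None
```

I handed the job in at about 24 s of robot time. The tube is upright and released in the cup, the fingers hold the shutter at about 22 mm (half travel) against the spring, and the beaker is still standing; `finish_job` returned no verdict.

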